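# Open the case padlock and show it to the inspection camera

### The job

The padlock lies locked on the hasp of the metal case. Turn its dial, click by click, until the white pointer clicks into the notch that faces the shackle, then pull the shackle fully out while the lock stays on the hasp. Lift the open lock off and finish still holding it, dial up, still, about 10 cm above the middle of the white viewing pad; leave everything else where it is.

Things in the scene. Friction and masses are not known exactly. Their poses are not given: they have to be found in the camera images.
- lock_center (a point): Padlock lying dial up: brass block 52 x 52 mm, 24 mm thick, 0.25 to 0.33 kg with shackle and dial, which stay attached. The point is the block's middle. Axes: -x towards the shackle, z up out of the dial face. Low rims (6 mm) at its sides and back and steel lugs in front hold the block in place. Locked, it cannot be lifted; with the shackle fully out the lock lifts straight up.
- dial_grip (a point): On the dial's axis, 41 mm above lock_center, at the height to grip the finger bar: 34 mm long (its own x), 13 mm wide (its own y), 28 mm tall on a 38 mm disc 6 mm thick. The point is 5 mm below the bar's top, 23 mm above the disc. A white line runs from the middle to the bar's pointer end (its own -x).
- dial (a joint): Dial angle, rad, growing anticlockwise seen from above. 0 = pointer faces the shackle (lock's -x, longest tick): the opening notch. Click notches every 0.524 rad; let go, it falls into the nearest; some 0.05 N m lifts it out. Starts 1 to 2.7 positive, so turn clockwise; stops at -0.5 and 2.9. The shackle can be pulled only within about 0.15 rad of 0.
- shackle_grip (a point): Between the two parallel 8 mm steel legs of the shackle (48 mm over the outsides), level with their centres, 28 mm out from the block's front while shut; moves with the shackle, axes as the lock's. Straight legs to 40 mm out, then a round bow to 64 mm. It overhangs the case's front edge (6 mm out), 75 mm above the table, so fingers can straddle the legs from above.
- shackle (a joint): How far the shackle is pulled out, m: 0 = shut, 0.020 = fully out (end stop), along the lock's -x (level, away from the case). Slides stiffly, about 4 N, and stays where it is left.
- hasp_seat (a point): Point on the hasp plate under the middle of the seated lock, 63 mm above the table. Axes as the aluminium case's (200 x 220 x 60 mm, fixed; -x is its front). Lugs, 5 mm thick, stand 1 to 6 mm in front of the block: a closed eye (25 mm high) round the short leg at the lock's +y, an open fork (20 mm high) at the long leg. They hold the block back when the shackle is pulled.
- view_pad (a point): Middle of the top of the white viewing pad (100 x 100 mm, 14 mm above the table) on the fixed base (230 x 150 x 10 mm) of the inspection camera. The camera post, 200 mm tall, stands 145 mm behind this point (along its own +x); the camera reaches forward to 70 mm behind this point and down to 140 mm above the table.
- spray_can: Bystander: blue can, 52 mm across, 150 mm tall; origin under its middle.
- flux_bottle: Bystander: white bottle, 44 mm across, 110 mm tall; origin under its middle.
- tool_pot: Bystander: empty grey pot, 70 mm across, 85 mm tall; origin under its middle.
- screw_jar: Bystander: small glass jar, 40 mm across, 55 mm tall, between case and camera; origin under its middle.
- board: Bystander: circuit board 60 x 75 mm, 11 mm high with its parts; origin under its middle.
- mouse: Bystander: black mouse 100 x 56 x 22 mm; origin under its middle.
- screwdriver: Bystander: screwdriver 170 mm long lying flat; origin under its middle.

How it is judged:
On the way, in this order (a step that is already met when the one before it is completed fails the run):
1. the dial stands in its opening notch, the shackle still shut (value of joint dial between -0.16 and 0.16 rad and value of joint shackle below 0.008 m), for 0.2 s.
2. the shackle is pulled out while the lock lies on the hasp (value of joint shackle above 0.016 m and horizontal distance between lock_center and hasp_seat below 0.012 m and z of lock_center in the frame of hasp_seat below 0.03 m), for 0.1 s.
At the end, for the whole second after the job is handed in: The lock, shackle at least 14 mm out, is held by the fingers (over 1 N) and by nothing else, its middle within 40 mm of the pad's middle seen from above and 50 to 160 mm above the pad, dial up within 0.45 rad (26 degrees), moving slower than 0.04 m/s (value of joint shackle above 0.014 m and horizontal distance between lock_center and view_pad below 0.04 m and z of lock_center in the frame of view_pad between 0.05 and 0.16 m and angle between lock_center's own z axis and vertical below 0.45 rad and linear speed of lock below 0.04 m/s and contact force between the fingers and lock above 1 N and contact force between lock and case below 0.1 N and contact force between lock and station below 0.1 N); the arm keeps its last pose, push and grip.
It fails at once if a bystander is moved more than 30 mm (distance of any of spray_can, flux_bottle, tool_pot, screw_jar, board, mouse, screwdriver from where it was at the start of the episode above 0.03 m).
It also fails if it takes over 72 s, if anything falls off the work surface, if the arm or the gripper's body presses on something with over 40 N, if the wrist force passes 120 N, or if a joint passes its speed limit or range.

### The arm

A 7-joint arm with a two-finger parallel gripper is mounted at the origin on the work surface. World frame = base frame: x ahead of the robot, y to its left, z up, the work surface at z = 0. Lengths are in m, angles in rad, forces in N, time in s.
With the tool pointing down it reaches from about 0.425 to 0.95 m from the base axis. Payload 4.7 kg.
Tool frame: the origin (TCP) lies between the finger pads; the fingertips stand 25 mm ahead of it and the grasp point (between the pads) lies 6 mm ahead of it; x points along the fingers, z is the direction in which the jaws open and shut, and the axes are right-handed (so a half turn about x gives the same grasp; the last joint's range is limited). The gripper opens to 85 mm and grips with 20 to 120 N. Pads are 22 mm wide; open, the fingers measure 114 mm over their backs; the gripper's body (76 mm by 85 mm) begins 54 mm behind the grasp point. The pads swing forward as they close: fully open they stand 13 mm farther back than shut.
Start: joints at [-1.276, 0.469, -0.049, 1.532, 0.024, 1.141, -0.082], TCP at [0.215, 0.64, 0.231] pointing down, gripper open.
Joint ranges: [-2.59, 2.59], [-0.33, 1.99], [-1.39, 1.29], [0.1, 2.45], [-1.04, 4.18], [0.21, 1.99], [-2.66, 2.66]. Speed limits (rad/s): [2.57, 2.57, 3.14, 3.14, 3.14, 3.14, 3.14].

### API

Orientations are given as a 3x3 rotation matrix whose columns are the frame's x, y, z axes.
In Python, from rig import * gives the robot as it stands. Calls block until the motion is done:
- movep(position, orientation): joint-space move of the TCP to a pose.
- move_l(position, attitude=None, feed=0.15, until_force=None): straight line of the TCP; attitude=None keeps the orientation; feed is the mean speed in m/s. With until_force (N) it stops when the force on the tool has changed by that much, and returns True; else False.
- move_joints(angles): joint-space move.
- command_gripper(opening, newtons=None): finger opening in m; newtons is the grip in N (None keeps the last); returns when the fingers have stopped.
- sleep(seconds).
- inverse_kinematics(position, orientation): joint angles nearest the present ones, or None.
- sense(): the state.
- camera(name): name is "side" or "top"; returns (picture, depth): 384x512x3 uint8, red, green, blue; 384x512 float32, m along the optical axis (not along the pixel's ray), 0 where there is no reading.
- camera_params(name): a dict with "K" (3x3 intrinsics, pixels), "dist" ([k1, k2, p1, p2, k3] as OpenCV has them; the pictures are not rectified), "position" and "rotation" of the camera in the world. Camera axes: x right, y down, z forward; pixel columns grow to the right and rows downward; lengths in m; the calibration is good to about 2 mm. A picture is of the moment at which its call begins. camera_params takes no time and is no camera call.
A pose or a line that the arm cannot do raises Unreachable and nothing moves.
- finish_job(): hands the job in, once; it reports no verdict.
The state is a dict: "time_s": time; "joint_pos": joint angles; "qd": joint speeds; "joint_efforts": joint torques, N m; "position": TCP position; "tcp_rot": TCP orientation; "wrist_force": force on the tool from outside, world axes, zero at the start; "ft_torque": the same for the moment, N m; "finger_gap": finger opening in m.
Only numpy, scipy, OpenCV 4.12 (cv2) and the standard library are available. Lean on these libraries where they do the work, as an engineer would, in place of code of your own. Each camera call takes 0.05 s, during which the arm holds its last target. There are 200 camera calls.

## Working session

There is one attempt and no reset: what is moved stays moved. The work goes in short steps, each a Python script; the robot and the scene stay as the last script left them, time stands still between calls to the robot, and variables do not carry over. Pictures are saved under pics/ and viewed, about 8 in all and at most 12, crops included, and the job is handed in when it is done.

```bash
mkdir -p pics; ls
python3 - <<'E'
from rig import *
import cv2,numpy as np
for n in("top","side"):
    p,d=camera(n);cv2.imwrite(f"pics/{n}0.png",p[:,:,::-1]);np.savez(f"{n}0.npz",p=p,d=d)
    print(n,camera_params(n))
s=sense();print(s["time_s"],s["tcp_rot"],s["finger_gap"])
E
```

```text
pics
top {'K': array([[354.31498732,   0.        , 258.80997119],
       [  0.        , 354.31498732, 186.66315565],
       [  0.        ,   0.        ,   1.        ]]), 'dist': array([-0.09899588,  0.        ,  0.        ,  0.        ,  0.        ]), 'position': array([ 0.37039489, -0.01723362,  1.20888786]), 'rotation': array([[ 0.00579025, -0.98936974,  0.14530651],
       [-0.99997228, -0.00640908, -0.00379103],
       [ 0.00468201, -0.14528053, -0.98937942]])}
side {'K': array([[469.43866504,   0.        , 255.57823705],
       [  0.        , 469.43866504, 188.90978144],
       [  0.        ,   0.        ,   1.        ]]), 'dist': array([-0.04362114,  0.        ,  0.        ,  0.        ,  0.        ]), 'position': array([-0.16657032, -0.90429093,  0.77221223]), 'rotation': array([[ 0.79584861, -0.28758031,  0.53284383],
       [-0.60496419, -0.41451963,  0.6798469 ],
       [ 0.02536364, -0.86340665, -0.50387066]])}
0.1 [[-5.08526606e-04 -9.48051044e-01  3.18117838e-01]
 [-1.67796302e-03  3.18118240e-01  9.48049561e-01]
 [-9.99998463e-01 -5.16815410e-05 -1.75256618e-03]] 0.08529458631328313
```

View pics/top0.png

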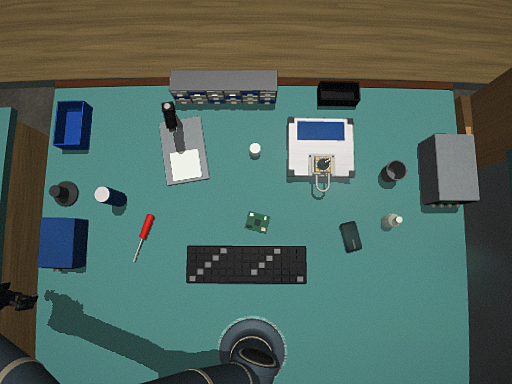

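View pics/side0.png

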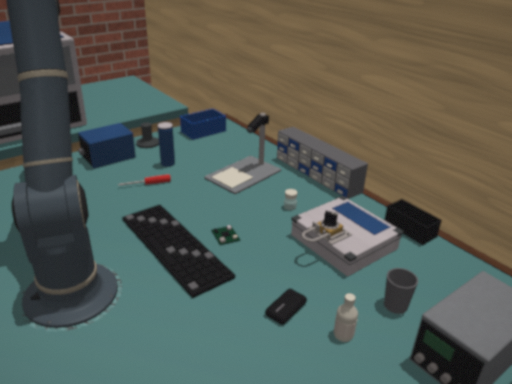

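```bash
cat > h.py <<'E'
import cv2,numpy as np
from rig import *
def ray(n,uv):
    c=camera_params(n);u=cv2.undistortPoints(np.array(uv,float).reshape(-1,1,2),c["K"],c["dist"])[:,0]
    return c["position"],(c["rotation"]@np.c_[u,np.ones(len(u))].T).T
def plane(n,uv,z):
    o,r=ray(n,uv);return o+r*((z-o[2])/r[:,2])[:,None]
def proj(n,P):
    c=camera_params(n);R=c["rotation"].T
    return cv2.projectPoints(np.array(P,float).reshape(-1,1,3),cv2.Rodrigues(R)[0],-R@c["position"],c["K"],c["dist"])[0][:,0]
def crop(p,x,y,w,h,s):return cv2.resize(p[y:y+h,x:x+w,::-1],None,fx=s,fy=s,interpolation=cv2.INTER_CUBIC)
def rect(n,mask,z):
    cs=max(cv2.findContours(mask,cv2.RETR_EXTERNAL,cv2.CHAIN_APPROX_NONE)[0],key=cv2.contourArea)
    P=plane(n,cs[:,0],z)[:,:2];return cv2.minAreaRect((P*1000).astype(np.float32))
E
python3 - <<'E'
from h import *
t=np.load("top0.npz");s=np.load("side0.npz")
a=crop(t["p"],282,110,80,100,6);b=crop(s["p"],285,195,60,60,5)
b=cv2.copyMakeBorder(b,0,600-b.shape[0],0,0,cv2.BORDER_CONSTANT);
cv2.imwrite("pics/c1.png",np.hstack([a,b]))
p=t["p"];hsv=cv2.cvtColor(p,cv2.COLOR_RGB2HSV)
def roi(m,x0,y0,x1,y1):
    o=np.zeros_like(m);o[y0:y1,x0:x1]=m[y0:y1,x0:x1];return o
w=((hsv[...,1]<45)&(hsv[...,2]>215)).astype(np.uint8)
print("pad",rect("top",roi(w,165,145,205,185),.014))
lab=roi(((hsv[...,0]>100)&(hsv[...,0]<125)&(hsv[...,1]>120)).astype(np.uint8),290,115,350,145)
print("label",rect("top",lab,.06))
nb=((hsv[...,0]<75)|(hsv[...,0]>100)|(hsv[...,1]<60)).astype(np.uint8)
c=roi(nb,280,112,362,183);print("case",rect("top",c,.06))
base=roi(nb,155,110,215,190);print("base",rect("top",base,.01))
br=roi(((hsv[...,0]>10)&(hsv[...,0]<32)&(hsv[...,1]>60)).astype(np.uint8),300,145,345,185)
print("brass",rect("top",br,.087),br.sum())
for nm,uv in dict(jar=(255,150),pot=(395,172),can=(110,197),bot=(392,221),cam=(168,112)).items():print(nm,plane("top",[uv],.05)[0])
E
```

```text
pad ((622.3513793945312, 232.88772583007812), (98.52890014648438, 99.78363800048828), 9.892647743225098)
label ((732.4085693359375, -229.53269958496094), (59.91128158569336, 155.47006225585938), 0.7663534283638)
case ((666.9154663085938, -227.13613891601562), (224.36424255371094, 222.4378204345703), 89.54875946044922)
base ((695.8944091796875, 246.09915161132812), (273.99395751953125, 150.384033203125), 9.89875316619873)
brass ((609.1239624023438, -212.3702850341797), (49.677001953125, 19.424530029296875), 0.5558938980102539) 72
jar [ 0.66503517 -0.00815026  0.05      ]
pot [ 0.59373727 -0.48228063  0.05      ]
can [0.50241574 0.4760094  0.05      ]
bot [ 0.42838988 -0.46394538  0.05      ]
cam [0.79867207 0.29283136 0.05      ]
```

View pics/c1.png

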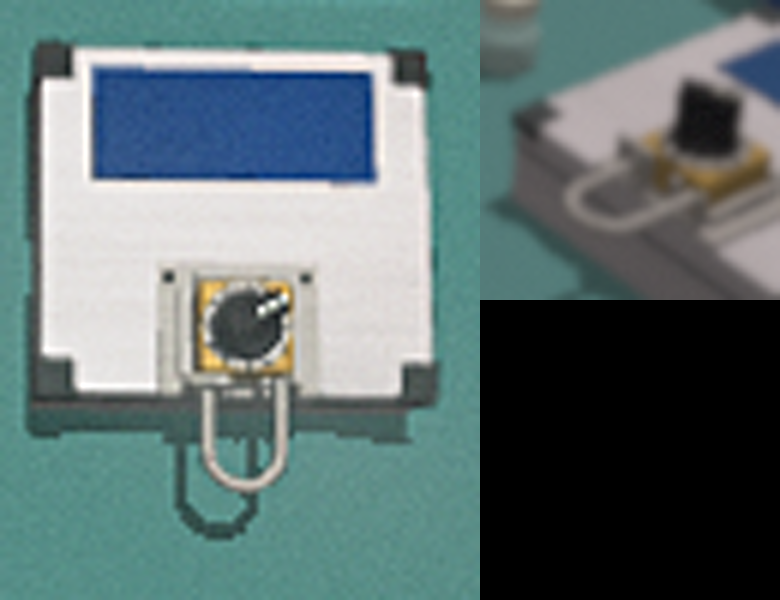

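Run:
```python
from h import *
t=np.load("top0.npz");p=t["p"];d=t["d"];hsv=cv2.cvtColor(p,cv2.COLOR_RGB2HSV)
br=((hsv[...,0]>10)&(hsv[...,0]<35)&(hsv[...,1]>70)&(hsv[...,2]>80)).astype(np.uint8)
y,x=np.nonzero(br[145:185,300:345]);uv=np.c_[x+300,y+145]
P=plane("top",uv,.087)[:,:2]*1000;print("brass",len(uv),cv2.minAreaRect(P.astype(np.float32)),uv.min(0),uv.max(0))
g=p[150:180,310:336].max(2);
print("rows 150.. cols 310..");print("\n".join(" ".join(f"{v:3d}" for v in r) for r in g))
# shackle: non-teal bright pixels below case edge
m=(hsv[...,1]<60)&(hsv[...,2]>120);y,x=np.nonzero(m[178:196,308:336]);uv=np.c_[x+308,y+178]
Q=plane("top",uv,.075)*1000;print("shackle",Q.min(0),Q.max(0),Q.mean(0),len(uv))
# bar top by depth
c=camera_params("top");uu,vv=np.meshgrid(range(310,336),range(150,180));uv=np.c_[uu.ravel(),vv.ravel()]
o,r=ray("top",uv);r=r@np.eye(3);D=d[uv[:,1],uv[:,0]];W=o+r*D[:,None]
k=(W[:,2]>.110)&(W[:,2]<.13);print("bar",k.sum(),W[k].mean(0),cv2.minAreaRect((W[k][:,:2]*1000).astype(np.float32)))
k=(W[:,2]>.08)&(W[:,2]<.13);print("block+dial z",k.sum(),cv2.minAreaRect((plane("top",uv[k],.09)[:,:2]*1000).astype(np.float32)))
s=np.load("side0.npz");p=s["p"];d=s["d"]
uu,vv=np.meshgrid(range(300,350),range(195,250));uv=np.c_[uu.ravel(),vv.ravel()]
o,r=ray("side",uv);W=o+r*d[uv[:,1],uv[:,0]][:,None]
k=(W[:,2]>.098)&(W[:,2]<.13);print("side bar",k.sum(),W[k].mean(0),W[k].min(0),W[k].max(0))
```

```text
brass 65 ((609.4697265625, -227.87530517578125), (49.17388916015625, 50.558319091796875), 88.90521240234375) [315 157] [330 172]
rows 150.. cols 310..
227 229 228 228 227 228 229 229 226 229 231 229 229 228 232 230 229 230 229 229 227 229 230 231 230 230
227 227 227 228 228 228 230 227 226 230 227 228 228 229 228 230 229 229 229 229 229 229 232 229 228 231
232 233 231 233 230 233 233 231 230 232 229 230 228 229 228 229 229 230 229 228 230 229 229 230 230 229
222 220 215 218 219 218 217 218 223 226 226 226 224 226 222 224 224 225 225 224 229 222 227 229 222 227
210 206 200 204 202 203 199 200 201 205 206 202 209 204 206 205 202 202 202 202 204 206 210 211 205 222
103 193 201 199 171 199 207 201 202 205 200 197 201 200 205 203 197 199 194 199 198 198 154 153 201 223
 66 189 201 203 141 154 165 168 162 164 166 176 176 176 174 160 154 187 185 183 197 201  78  87 205 225
181 194 199 203 130 161 222 222 225 177 193 199 209 168 202 178 200 224 214 212 177 203 167 164 204 225
199 175 196 214 117 154 241 232 202 171 172 154 136 109 123 181 125 143 108 233 160 201 198 197 196 223
204 165 203 2
[... 2009 characters left out ...]
5  94  94  96  94  95  86 186 172  88  97 101  96  99  95
 95 100  96  97  96 104 209 144 100  95 102 101 101  97 101  98 105  89 185 171  90  98  99 101 104 100
shackle [ 524.02254042 -250.39303274   75.        ] [ 566.97271887 -204.07329436   75.        ] [ 542.8445736  -228.23091556   75.        ] 69
bar 48 [ 0.61118559 -0.2274557   0.12007525] ((611.8327026367188, -228.15859985351562), (13.13405990600586, 34.20561981201172), 28.17159080505371)
block+dial z 276 ((598.8256225585938, -226.49020385742188), (75.74040222167969, 61.708683013916016), 0.42152997851371765)
side bar 131 [ 0.60724808 -0.23144398  0.11189129] [ 0.59518878 -0.24658432  0.09816879] [ 0.62258323 -0.21235124  0.12325108]
```

```bash
cat >> h.py <<'E'
def R(deg):
    a=np.radians(deg);x=np.array([0,0,-1.]);z=np.array([np.cos(a),np.sin(a),0]);return np.c_[x,np.cross(z,x),z]
L=np.array([.610,-.228])
def rep():
    s=sense();print("t %.1f"%s["time_s"],"p",s["position"].round(4),"F",s["wrist_force"].round(1),"T",s["ft_torque"].round(2),"gap %.4f"%s["finger_gap"],"q",np.round(s["joint_pos"],3));return s
E
python3 - <<'E'
from h import *
for a in (29,209,-91,89):
  for z in (.123,.3): print(a,z,np.round(inverse_kinematics([*L,z],R(a)),3))
for P in ([.55,.21,.161],[.6,.229,.161],[.556,-.228,.071]):
  for a in(-91,89):
    q=inverse_kinematics(P,R(a));print(P,a,None if q is None else np.round(q,3))
E
```

```text
29 0.123 [-0.312  0.707  0.928  1.735 -0.648  1.038  1.355]
29 0.3 [-0.349  0.52   0.981  1.545 -0.441  1.315  1.19 ]
209 0.123 [-0.395  0.804  1.108  1.739 -0.796  1.122 -1.666]
209 0.3 [-0.41   0.576  1.114  1.547 -0.525  1.348 -1.877]
-91 0.123 [-0.4    0.813  1.122  1.74  -0.808  1.13  -0.609]
-91 0.3 [-0.356  0.525  0.995  1.545 -0.449  1.318 -0.897]
89 0.123 [-0.083  0.58   0.541  1.722 -0.357  0.939  2.154]
89 0.3 [-0.273  0.473  0.839  1.541 -0.361  1.29   2.166]
[0.55, 0.21, 0.161] -91 [-0.917  0.454  0.645  1.847 -0.33   0.949 -1.714]
[0.55, 0.21, 0.161] 89 [-0.524  0.397  0.114  1.825 -0.055  0.923  1.168]
[0.6, 0.229, 0.161] -91 [-0.872  0.54   0.633  1.717 -0.368  1.006 -1.695]
[0.6, 0.229, 0.161] 89 [-0.497  0.477  0.093  1.694 -0.051  0.973  1.167]
[0.556, -0.228, 0.071] -91 [-0.392  0.802  1.077  1.897 -0.856  0.993 -0.507]
[0.556, -0.228, 0.071] 89 [-0.046  0.571  0.5    1.879 -0.375  0.785  2.21 ]
```

Run:
```python
from h import *
s=sense();movep([.215,.64,.40],s["tcp_rot"])
movep([.55,-.1,.35],R(29));movep([*L,.2],R(29));command_gripper(.05,40)
print(move_l([*L,.123],feed=.1,until_force=8));rep()
command_gripper(0.0,40);rep()
p,d=camera("top");q,_=camera("side")
cv2.imwrite("pics/c2.png",np.hstack([crop(p,290,130,66,66,6),crop(q,290,180,66,66,6)]))
```

```text
False
t 5.9 p [ 0.6104 -0.2285  0.1236] F [-0.1 -1.1 -0.2] T [-0.04 -0.07 -0.03] gap 0.0499 q [-0.224  0.642  0.769  1.73  -0.523  0.985  1.249]
t 6.4 p [ 0.61   -0.228   0.1231] F [-0.1 -0.2  0.1] T [-0.01 -0.04 -0.02] gap -0.0001 q [-0.224  0.642  0.769  1.731 -0.523  0.985  1.249]
```

View pics/c2.png

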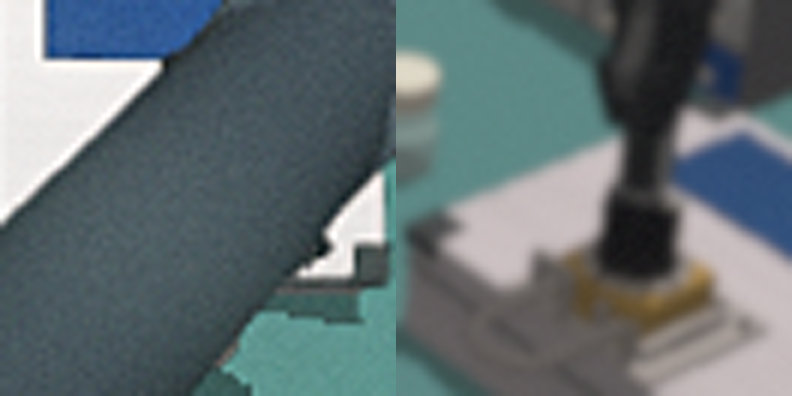

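Run:
```python
from h import *
s=rep();print(s["tcp_rot"].round(3))
q,d=camera("side");print(proj("side",[[*L,.098],[*L,.123],[*L,.15]]).round(1))
for v in range(200,232,2):
    us=np.arange(318,346,3);o,r=ray("side",np.c_[us,np.full(len(us),v)]);W=o+r*d[v,us][:,None]
    print(v," ".join("%d,%d,%d"%tuple(w*1000) for w in W))
cv2.imwrite("pics/c3.png",crop(q,300,170,60,60,10))
```

```text
t 6.5 p [ 0.61  -0.228  0.123] F [ 0.7  0.1 -0.5] T [-0.02 -0.01 -0.02] gap 0.0002 q [-0.224  0.643  0.769  1.73  -0.523  0.985  1.249]
[[ 0.    -0.485  0.875]
 [-0.     0.875  0.485]
 [-1.    -0.    -0.   ]]
[[329.7 219.2]
 [330.7 211.1]
 [331.9 202.2]]
200 771,-29,0 777,-36,0 788,-38,-2 581,-236,170 584,-243,173 582,-255,179 605,-244,166 750,-132,58 758,-136,58 759,-146,62
202 764,-36,-2 769,-44,0 779,-48,-1 600,-220,149 597,-232,157 588,-250,169 613,-238,154 739,-142,60 750,-143,57 755,-150,59
204 754,-46,0 761,-52,0 698,-122,58 601,-220,143 598,-232,151 600,-240,154 617,-235,145 731,-149,60 740,-153,58 744,-161,61
206 681,-116,54 680,-127,60 689,-131,59 598,-223,140 600,-231,143 601,-240,147 620,-234,138 725,-155,58 730,-162,60 737,-167,60
208 667,-129,60 674,-134,59 678,-141,61 600,-223,133 603,-229,135 604,-239,140 711,-157,58 715,-165,60 721,-171,61 730,-174,59
210 659,-137,60 667,-141,59 674,-146,59 597,-226,130 599,-234,133 607,-237,132 703,-165,58 709,-170,59 715,-176,60 724,-180,58
212 654,-143,58 655,-153,63 598,-216,118 601,-223,120 608,-227,120 606,-238,127 696,-172,58 
[... 467 characters left out ...]
-223,94 606,-232,99 607,-241,103 618,-241,99 673,-206,59 678,-212,60 687,-215,58
222 587,-209,87 594,-213,87 594,-223,93 601,-227,91 607,-232,92 609,-240,96 615,-245,96 635,-238,84 670,-219,60 680,-222,58
224 580,-216,88 588,-219,86 590,-227,90 597,-231,90 603,-237,90 610,-240,89 616,-245,89 624,-248,89 637,-247,83 670,-231,60
226 580,-217,82 586,-221,82 586,-232,88 596,-233,85 601,-239,86 606,-244,87 613,-248,87 621,-252,86 631,-253,82 664,-236,59
228 578,-219,78 585,-223,78 585,-233,83 589,-240,85 598,-243,83 602,-249,85 610,-252,83 620,-254,81 630,-255,78 657,-243,60
230 581,-217,69 585,-224,71 581,-238,81 586,-244,82 591,-249,83 599,-252,82 611,-252,77 623,-252,72 632,-254,69 646,-253,63
```

View pics/c3.png

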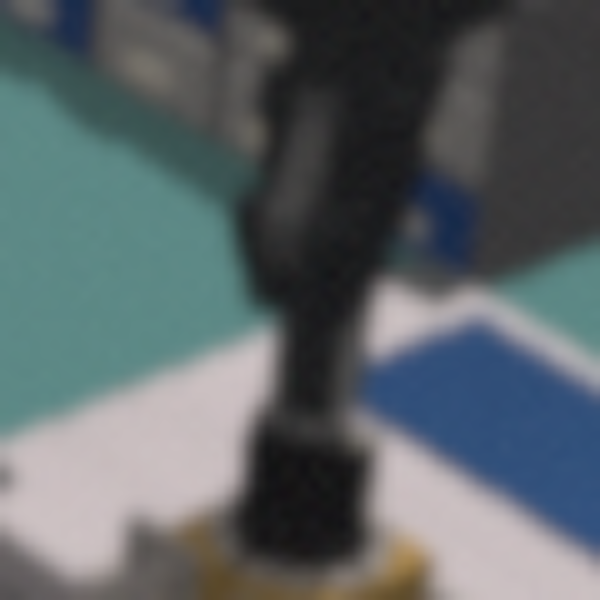

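Run:
```python
from h import *
print(move_l([*L,.108],feed=.02,until_force=4));rep()
```

```text
True
t 6.9 p [ 0.6102 -0.2281  0.1203] F [-0.3  0.8  5. ] T [ 0.09  0.18 -0.03] gap -0.0002 q [-0.223  0.646  0.766  1.732 -0.527  0.981  1.252]
```

The closed fingertips touched the bar top at a TCP height of 0.120, so they are level with the reported TCP, not 25 mm ahead. I'll correct the heights by that measured 25 mm.

```bash
echo 'OFF=-.025  # measured: tips are at TCP height' >> h.py
python3 - <<'E'
from h import *
move_l([*L,.14]);command_gripper(.05,40)
print(move_l([*L,.124+OFF],feed=.06,until_force=6));rep()
command_gripper(0.0,40);rep()
q,_=camera("side");cv2.imwrite("pics/c4.png",crop(q,290,170,75,75,7))
E
```

```text
False
t 8.6 p [ 0.6102 -0.2282  0.0992] F [-0.3  0.3 -0.5] T [-0.05 -0.03 -0.08] gap 0.0498 q [-0.21   0.67   0.748  1.746 -0.547  0.947  1.267]
t 9.0 p [ 0.6105 -0.228   0.0994] F [1.  0.1 0.8] T [ 0.04 -0.15  0.01] gap 0.0120 q [-0.211  0.669  0.748  1.745 -0.547  0.947  1.267]
```

View pics/c4.png

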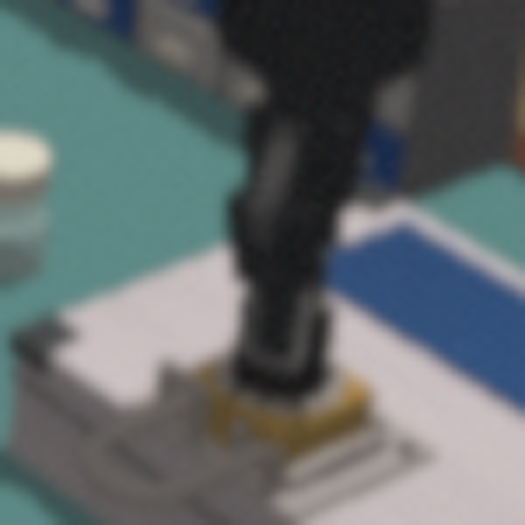

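Bar gripped with a gap of 12 mm. Next I turn it clockwise by 120° with joint 7.

Run:
```python
from h import *
q=np.array(sense()["joint_pos"]);q0=q[6]
for k in range(1,9):
    q[6]=q0-np.radians(15)*k;move_joints(q);s=rep()
print(s["tcp_rot"].round(3));sleep(.4);rep()
command_gripper(.05);move_l([*(s["position"][:2]),.2])
movep([.50,-.02,.32],R(-91))
p,d=camera("top");np.savez("top1.npz",p=p,d=d);cv2.imwrite("pics/c5.png",crop(p,282,120,80,80,7));rep()
```

```text
t 9.4 p [ 0.6107 -0.2276  0.0994] F [ 1.5 -0.1  0.8] T [ 0.29 -0.15 -0.02] gap 0.0122 q [-0.211  0.669  0.748  1.745 -0.547  0.947  1.008]
t 9.7 p [ 0.6106 -0.2275  0.0994] F [0.1 1.2 0.7] T [ 0.42 -0.21 -0.07] gap 0.0121 q [-0.211  0.669  0.748  1.745 -0.548  0.947  0.748]
t 10.1 p [ 0.6106 -0.2276  0.0994] F [1.1 2.1 1.3] T [ 0.49 -0.25  0.03] gap 0.0120 q [-0.211  0.669  0.748  1.745 -0.548  0.947  0.486]
t 10.5 p [ 0.6105 -0.228   0.0994] F [1.2 1.3 0.8] T [ 0.47 -0.34 -0.01] gap 0.0122 q [-0.211  0.669  0.748  1.745 -0.547  0.947  0.225]
t 10.8 p [ 0.6108 -0.2278  0.0994] F [2.2 1.8 0.4] T [ 0.42 -0.55  0.04] gap 0.0120 q [-0.211  0.669  0.748  1.745 -0.548  0.947 -0.037]
t 11.2 p [ 0.6107 -0.2281  0.0994] F [ 3.5  1.1 -0.7] T [ 0.36 -0.66  0.  ] gap 0.0120 q [-0.211  0.669  0.748  1.745 -0.547  0.947 -0.299]
t 11.5 p [ 0.6108 -0.228   0.0994] F [ 2.6  1.4 -1.8] T [ 0.26 -0.87 -0.05] gap 0.0118 q [-0.211  0.669  0.748  1.745 -0.547  0.946 -0.56 ]
t 11.9 p [ 0.6107 -0.228   0.0994] F [ 3.5  0.9 -2.4] T [ 0.28 -0.93 -0.03] gap 0.0121 q [-0.211  0.669  0.748  1.745 -0.547  0.947 -0.822]
[[ 0.001  1.    -0.012]
 [ 0.    -0.012 -1.   ]
 [-1.     0.001 -0.   ]]
t 12.3 p [ 0.6107 -0.2279  0.0994] F [ 5.2  1.3 -2.3] T [ 0.29 -1.07 -0.01] gap 0.0120 q [-0.211  0.669  0.748  1.745 -0.547  0.947 -0.827]
t 14.6 p [ 0.5002 -0.0208  0.3196] F [ 0.2  0.7 -0.2] T [ 0.02 -0.06 -0.02] gap 0.0500 q [-0.928  0.137  1.003  1.854 -0.122  1.217 -1.476]
```

View pics/c5.png

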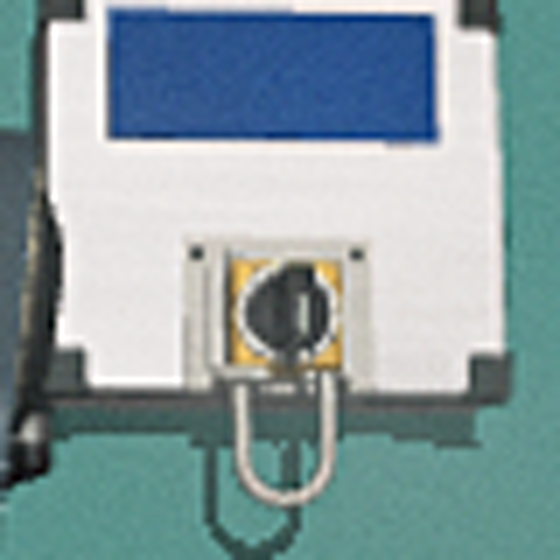

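White pointer line at crop (303,295)–(303,335) points straight at the shackle, so the dial is at its notch. Next is the shackle.

Run:
```python
from h import *
X,Y=.555,-.2275
movep([X,Y,.2],R(-90));command_gripper(.08,40)
hit=move_l([X,Y,.056],feed=.06,until_force=6);rep()
if not hit:
    command_gripper(.02,40);s=rep()
    if .04<s["finger_gap"]<.055:
        print(move_l([X-.021,Y,.056],feed=.03,until_force=30));rep();sleep(.2)
    command_gripper(.08);p,d=camera("side");cv2.imwrite("pics/c6.png",crop(p,270,170,90,90,6))
    move_l([sense()["position"][0],Y,.2]);rep()
```

```text
t 18.6 p [ 0.5551 -0.2276  0.0562] F [0.1 0.  0.1] T [ 0.02 -0.01 -0.  ] gap 0.0799 q [-0.277  0.709  0.859  1.902 -0.705  0.864 -0.621]
t 19.0 p [ 0.555  -0.2275  0.0563] F [-0.9 -0.3  3.3] T [0.14 0.15 0.03] gap 0.0466 q [-0.277  0.709  0.859  1.902 -0.705  0.865 -0.621]
False
t 19.8 p [ 0.5349 -0.2273  0.0563] F [ 5.2 -0.7  2. ] T [ 0.23 -1.12 -0.02] gap 0.0465 q [-0.281  0.684  0.864  1.949 -0.703  0.839 -0.6  ]
t 21.6 p [ 0.5329 -0.227   0.1991] F [ 0.4  0.4 -0.1] T [ 0.01  0.02 -0.05] gap 0.0802 q [-0.416  0.517  1.046  1.842 -0.505  1.081 -0.748]
```

View pics/c6.png

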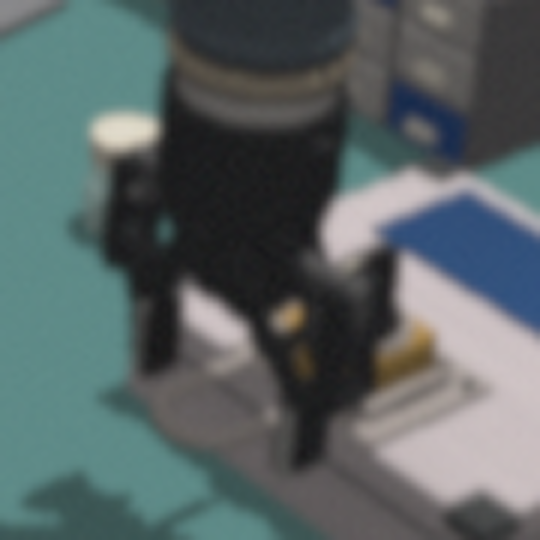

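Run:
```python
from h import *
movep([.45,0.02,.32],R(-90))
p,d=camera("top");np.savez("top2.npz",p=p,d=d);a=crop(p,292,135,60,80,7);cv2.imwrite("pics/c7.png",a)
for f in("top0","top1"):
    pass
def edge(p):
    hsv=cv2.cvtColor(p,cv2.COLOR_RGB2HSV);m=(hsv[...,1]<60)&(hsv[...,2]>120)
    y,x=np.nonzero(m[178:206,308:336]);Q=plane("top",np.c_[x+308,y+178],.075);return Q[:,0].min(),len(x),Q[:,1].min(),Q[:,1].max()
for f in("top0","top1","top2"):print(f,edge(np.load(f+".npz")["p"]))
c=np.load("top2.npz");uu,vv=np.meshgrid(range(310,336),range(150,180));uv=np.c_[uu.ravel(),vv.ravel()]
o,r=ray("top",uv);W=o+r*d[uv[:,1],uv[:,0]][:,None];k=(W[:,2]>.110)&(W[:,2]<.13)
print("bar",k.sum(),cv2.minAreaRect((W[k][:,:2]*1000).astype(np.float32)));rep()
```

```text
top0 (np.float64(0.524022540422725), 69, np.float64(-0.2503930327385008), np.float64(-0.20407329435536659))
top1 (np.float64(0.5239834248224234), 75, np.float64(-0.2503930327385008), np.float64(-0.20401573647245858))
top2 (np.float64(0.5012071602622661), 103, np.float64(-0.2503930327385008), np.float64(-0.2036775016733403))
bar 53 ((610.0939331054688, -227.06077575683594), (11.829548835754395, 32.97926330566406), 88.39253997802734)
t 22.8 p [0.45   0.0188 0.3191] F [-0.8 -1.   0.1] T [-0.02 -0.    0.06] gap 0.0800 q [-6.470e-01 -0.000e+00  5.180e-01  1.934e+00  1.000e-03  1.209e+00
 -1.702e+00]
```

View pics/c7.png

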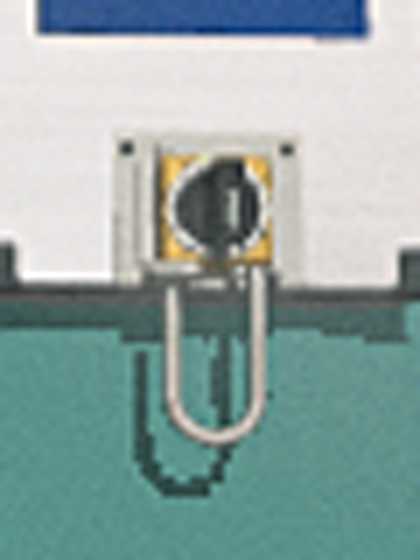

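Shackle is out: its edge moved about 22 mm at roughly 3 mm per pixel, and the dial still stands on 0. Now I grip the bar and lift.

Run:
```python
from h import *
L=np.array([.6102,-.2277])
movep([*L,.2],R(-91.3));command_gripper(.05,60)
print(move_l([*L,.099],feed=.06,until_force=6));a=rep()
command_gripper(0.0,60);rep()
move_l([*L,.115],feed=.03,until_force=15);b=rep()
move_l([*L,.27],feed=.08);rep()
p,d=camera("side");cv2.imwrite("pics/c8.png",crop(p,270,120,110,120,5))
```

```text
False
t 26.2 p [ 0.6104 -0.2278  0.0994] F [ 0.6 -0.2 -0. ] T [-0.04 -0.04  0.01] gap 0.0501 q [-0.181  0.652  0.698  1.744 -0.507  0.932 -0.867]
t 26.6 p [ 0.6103 -0.228   0.0993] F [-0.1  0.1  1.4] T [-0.01  0.08  0.09] gap 0.0116 q [-0.181  0.652  0.698  1.744 -0.507  0.932 -0.867]
t 27.3 p [ 0.6102 -0.2277  0.1151] F [ 0.5 -0.6 -2.3] T [-0.03 -0.26 -0.03] gap 0.0115 q [-0.19   0.634  0.711  1.734 -0.492  0.959 -0.879]
t 29.4 p [ 0.61   -0.2276  0.2695] F [ 1.   0.3 -3.3] T [-0.01 -0.02  0.03] gap 0.0117 q [-0.255  0.489  0.806  1.581 -0.367  1.231 -0.976]
```

View pics/c8.png

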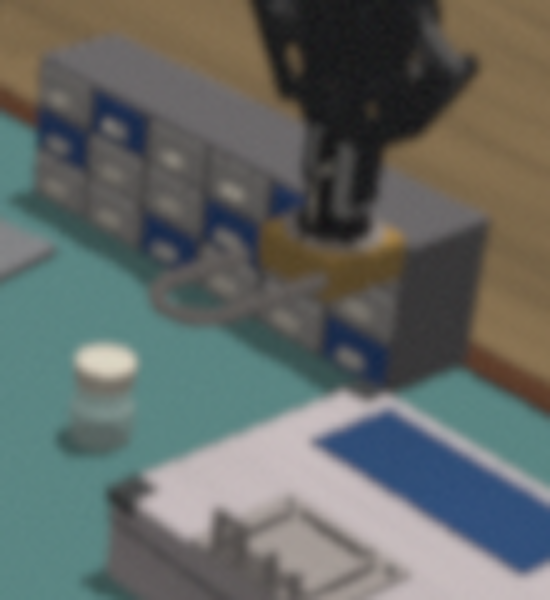

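Lock is lifted level with its shackle out (weight 3.3 N). Carrying it to the pad.

Run:
```python
from h import *
A=R(-91.3)
move_l([.54,-.1,.27],feed=.15);move_l([.53,.21,.26],feed=.15);rep()
move_l([.607,.230,.139],feed=.08);sleep(.8);s=rep();print(np.abs(s["qd"]).max())
p,d=camera("side");t,_=camera("top")
cv2.imwrite("pics/c9.png",np.hstack([crop(p,190,90,110,120,3.5),crop(t,150,90,100,120,3.5)]))
uu,vv=np.meshgrid(range(200,300),range(100,210));uv=np.c_[uu.ravel(),vv.ravel()]
h=cv2.cvtColor(p,cv2.COLOR_RGB2HSV)[uv[:,1],uv[:,0]];k=(h[:,0]>10)&(h[:,0]<32)&(h[:,1]>90)&(h[:,2]>60)
o,r=ray("side",uv);W=(o+r*d[uv[:,1],uv[:,0]][:,None])[k];W=W[(W[:,2]>.06)&(W[:,2]<.17)];print("brass",len(W),W.min(0),W.max(0))
```

```text
t 32.8 p [0.5302 0.2091 0.2601] F [-0.3 -0.4 -3.2] T [-0.03 -0.03 -0.05] gap 0.0116 q [-1.021  0.319  0.731  1.784 -0.234  1.127 -1.809]
t 35.6 p [0.607 0.23  0.139] F [ 0.4 -0.4 -2.8] T [ 0.02 -0.04  0.03] gap 0.0118 q [-0.867  0.579  0.638  1.719 -0.404  0.978 -1.671]
0.002288680784538224
brass 92 [0.57672262 0.20056334 0.10607834] [0.77827541 0.26201509 0.16877669]
```

View pics/c9.png

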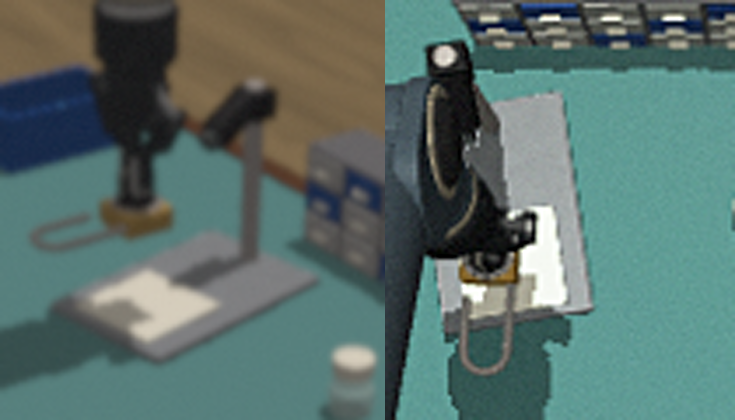

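Run:
```python
from h import *
rep();finish_job()
```

```text
t 35.7 p [0.607 0.23  0.139] F [-0.3  0.8 -2.2] T [ 0.01 -0.06  0.05] gap 0.0116 q [-0.867  0.58   0.638  1.719 -0.404  0.978 -1.671]
the job is handed in; nothing more can be done
```

The job is handed in at about 36 s, with the open lock held level and dial up above the viewing pad. No verdict is reported.

I turned the dial four clicks (120°) clockwise into the opening notch. Then I pulled the shackle out on the hasp, lifted the lock by its finger bar and carried it to the pad.

What my last checks showed:
- **Dial:** the top view showed the pointer facing the shackle, and it stayed there after the pull.
- **Shackle:** its outer edge moved about 22 mm in the top view, which agrees with the 20 mm stop at roughly 3 mm per pixel.
- **Held lock:** it is about 15 mm from the pad's middle and about 100 mm above the pad. The grip gap is 11.6 mm, and the arm is still (joint speeds below 0.003 rad/s). The force on the tool read 2 to 3 N, about the lock's weight.
- **Bystanders:** the arm felt no contact with any of them, and they looked untouched in the pictures I viewed. I did not measure their positions again at the end.

**One mismatch with the brief:** the closed fingertips sit level with the reported TCP, not 25 mm ahead of it. Because of this, my first grip closed above the bar. I confirmed it with a light touch on the bar's top (about 5 N) and lowered all later grips to suit.

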